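# Pack the specimen vial and press the tub lid home

### The job

Clear the black rubber mat: stand the capped glass vial upright on the floor of the round open tub and lay the dissecting probe flat inside the steel tray. Once the vial is in, close the tub with the large grey lid, pressing it down until it snaps fully home and sits level. Let go of everything and leave the other things on the bench where they are.

Things in the scene. Friction and masses are not known exactly. Their poses are not given: they have to be found in the camera images.
- tub: Round open clear-plastic tub, fixed to the bench, 134 mm outside diameter, 84 mm high, straight 5 mm wall (mouth 124 mm), floor 4 mm thick. Origin: centre of its underside, z up. Four sprung steel balls look 6 mm out of its inner wall 7 mm below the rim, at 45, 135, 225 and 315 degrees about z from x; they give way outwards and snap over the bead of the lid.
- tub_rim (a point): Centre of the tub's mouth, level with the top of its rim, 84 mm above the bench. Seating: laid in the mouth, the lid stops on the balls, maybe a little tilted, with its origin about 73 to 76 mm above the tub's origin; up to about 12 N straight down on the knob snaps it home, its origin then 66 mm above the tub's origin with its disc lying on the rim. Any yaw fits.
- lid: The tub's lid, loose, about 80 g, right way up on the bench: grey disc 140 mm across, 4 mm thick, with a plug 18 mm deep beneath (117 mm across at the bevelled bead by its foot, 111 mm above that) and a round black knob 34 mm across, 26 mm high on top. Origin: centre of the plug's underside, z up; disc underside at z = 18 mm, disc top 22 mm, knob top 48 mm.
- lid_knob (a point): Centre of the top of the lid's knob.
- vial: Clear glass vial with a black screw cap, loose, 35 g nominal, standing upright on the mat: body 24 mm diameter, cap 26.4 mm diameter and 14 mm high, 52 mm high in all. Origin: centre of its underside, z up to the cap.
- probe: Dissecting probe, loose, 40 g nominal, lying on the mat: square aluminium handle 100 mm long, 12 mm wide and 12 mm high with a 40 mm long, 3.6 mm thick steel needle. Origin: centre of the handle's underside (the side it lies on at the start); x along the handle to the needle.
- probe_tip (a point): Point of the probe's needle, 90 mm from the probe's origin along its x, 6 mm up.
- probe_end (a point): Blunt end of the probe's handle, 50 mm from the origin along its -x, 6 mm up.
- tray: Open steel instrument tray, fixed, 182 mm along its x, 92 mm along its y, 24 mm high, walls and floor 4 mm thick (inside 174 x 84 mm). Origin: centre of its underside.
- mat: Black rubber mat, fixed, 160 mm (x) by 170 mm (y) by 3 mm thick. Origin: centre of its underside. The vial and the probe start on it.
- petri_dish: Bystander: closed petri dish, 90 mm across, 16 mm high. Origin: centre of its underside.
- small_jar: Bystander: small glass jar with white cap, 44 mm across, 45 mm high. Origin: centre of its underside.
- spare_lid: Bystander: smaller grey lid, 76 mm across and 24 mm high with a thin knob; it does not fit the tub. Origin: centre of its underside.
- amber_bottle: Bystander: amber bottle, 72 mm across, 150 mm high. Origin: centre of its underside.
- wash_bottle: Bystander: white bottle with blue cap, 68 mm across, 160 mm high. Origin: centre of its underside.
- slide_box: Bystander: cardboard slide box, 85 x 100 x 35 mm. Origin: centre of its underside.
- beaker: Bystander: glass beaker, 70 mm across, 90 mm high. Origin: centre of its underside.

How it is judged:
On the way, in this order (a step that is already met when the one before it is completed fails the run):
1. the vial stands upright, let go, on the floor of the open tub (horizontal distance between vial and tub below 0.051 m and z of vial in the frame of tub between 0.001 and 0.008 m and angle between vial's own z axis and vertical below 0.12 rad and linear speed of vial below 0.03 m/s and contact force between vial and the fingers below 0.05 N), for 0.2 s.
2. the large lid is pressed home on the tub, level (z of lid in the frame of tub between 0.063 and 0.0685 m and angle between lid's own z axis and vertical below 0.03 rad and horizontal distance between lid and tub below 0.005 m), for 0.2 s.
At the end, for the whole second after the job is handed in: Vial upright (7 deg) on the tub floor; large lid home on the tub (within 2.5 mm of fully down, level within 1.7 deg, centred within 5 mm); probe flat in the tray, both ends inside the walls and under 16 mm above the tray underside; all at rest (all of step 2 and horizontal distance between vial and tub below 0.051 m and z of vial in the frame of tub between 0.001 and 0.008 m and angle between vial's own z axis and vertical below 0.12 rad and linear speed of each of vial, lid, probe below 0.03 m/s and x of probe_tip in the frame of tray between -0.088 and 0.088 m and y of probe_tip in the frame of tray between -0.043 and 0.043 m and z of each of probe_tip, probe_end in the frame of tray below 0.016 m and x of probe_end in the frame of tray between -0.088 and 0.088 m and y of probe_end in the frame of tray between -0.043 and 0.043 m); the robot touches nothing.
It fails at once if a bystander (petri dish, small jar, spare lid, bottles, slide box, beaker) is moved by more than 30 mm (distance of any of petri_dish, small_jar, spare_lid, amber_bottle, wash_bottle, slide_box, beaker from where it was at the start of the episode above 0.03 m).
It also fails if it takes over 70 s, if anything falls off the work surface, if the arm or the gripper's body presses on something with over 40 N, if the wrist force passes 120 N, or if a joint passes its speed limit or range.

### The arm

A 6-joint arm with a two-finger parallel gripper is mounted at the origin on the work surface. World frame = base frame: x ahead of the robot, y to its left, z up, the work surface at z = 0. Lengths are in m, angles in rad, forces in N, time in s.
With the tool pointing down it reaches from about 0.375 to 0.925 m from the base axis. Payload 5.7 kg.
Tool frame: the origin (TCP) lies at the very end of the fingers, on their centre line; the grasp point (between the pads) lies 19 mm behind it; z points along the fingers, y is the line along which they close (so a half turn about z gives the same grasp; the last joint's range is limited). The gripper opens to 88 mm and grips with 3 to 60 N. Pads are 20 mm wide; open, the fingers measure 115 mm over their backs; the gripper's body (75 mm by 178 mm) begins 61 mm behind the grasp point.
Start: joints at [1.064, 0.359, 1.51, -0, 1.272, -0.115], TCP at [0.229, 0.555, 0.223] pointing down, gripper open.
Joint ranges: [-2.97, 2.97], [-1.01, 2.36], [0.21, 2.38], [-0.96, 4.11], [0.2, 2.71], [-2.98, 2.98]. Speed limits (rad/s): [2.39, 2.39, 3.14, 3.14, 3.14, 3.14].

### API

Orientations are given as a unit quaternion [w, x, y, z].
In Python, from rig import env gives the robot as it stands.
- The arm moves only by the tool carry_out, never from a script. Its argument "series" is text: rows parted by semicolons, each of 7 numbers parted by spaces: the turn, a rotation vector about the tool's x, y, z in degrees, then the shift along the tool's x, y, z in mm, then the opening, from 0 (shut) to 1 (fully open). A call has 1 to 12 rows; each row is the pose to reach, as a shift and turn from the pose commanded when the call began, along the tool's axes at that moment; what a row does not reach only later rows make up. A row lasts 1/12 s, in which the tool goes at most 41.7 mm and 7.16 degrees, less where a joint would pass 70% of its speed; a pose out of reach is approached as far as the arm can. A call with a gripper value outside its range is refused whole. The fingers move at their own pace and stop on an object; "squeeze" is the grip in N (left out, the last holds). Time passes only in rows, so rows that repeat a pose let the fingers close. It gives the time, the measured TCP pose, the force, the opening and the grip force at its end, in the units of the state.
- env.get_obs(): the state, without advancing time (a new reading comes with each control period).
- env.camera(name): name is "scene" or "top" or "wrist"; returns the picture (400x640x3 uint8, blue, green, red); there is no depth.
- env.calibration(name): a dict with "fx", "fy", "cx", "cy" (pixels), "dist" ([k1, k2, p1, p2, k3] as OpenCV has them; the pictures are not rectified), "xyz" and "attitude" of the camera in the world; the wrist camera has in their place "mount" (4x4, takes a point from camera to tool coordinates, whose origin is the TCP and whose axes are the flange's). Camera axes: x right, y down, z forward; pixel columns grow to the right and rows downward; lengths in m; the calibration is good to about 2 mm. A picture is of the moment at which its call begins: read the wrist's pose just before it. calibration takes no time and is no camera call.
- env.hand_in(): hands the job in; it is judged then, once.
Trained networks look in the newest picture that a camera, given by its name, has taken for a name from the list of things; names that differ only in an ending like _2 or _b are one class to them, and where a whole thing is asked for, a point or a joint stands for the part that bears it (a point fixed in the world has none). Each returns a list of dicts, best first, with "conf" (0 to 1); they miss things now and then, are a little off and sometimes report something else, mostly with a low value. They report only what shows in the picture. A call takes as long as a camera call.
- env.silhouettes(camera, label): "mask" (400x640 bool, what is visible of it) and "point" ([column, row] in pixels, amid what is visible of it).
The state is a dict: "clock": time; "joint_positions": joint angles; "dq": joint speeds; "effort": joint torques, N m; "tool_pos": TCP position; "orientation": TCP orientation; "ft_force": force on the tool from outside, world axes, zero at the start; "ft_torque": the same for the moment, N m; "width": opening from 0.0 (shut) to 1.0 (fully open); "grasp_force": force on a finger pad.
Only numpy, scipy, OpenCV 4.12 (cv2) and the standard library are available. Lean on these libraries where they do the work, as an engineer would, in place of code of your own. Each camera call takes 0.05 s, during which the arm holds its last target. There are 200 camera calls.

## Working session

There is one attempt and no reset: what is moved stays moved. The work goes in short steps, Python scripts to look and compute and a tool call to move; the robot and the scene stay as the last step left them, time stands still between calls to the robot, and variables do not carry over. Pictures are saved under pics/ and viewed, at most 12 in all, crops included, and the job is handed in when it is done.

Besides the shell and the picture viewer there is one more tool, called after "Request:" by a JSON object that holds its "name" and its "arguments". carry_out: Moves the arm, as the interface text tells. Its arguments: {"type":"object","properties":{"series":{"type":"string"},"squeeze":{"type":"number"}},"required":["series"]}

```bash
ls; mkdir -p pics; cat > h.py <<'E'
import numpy as np,cv2
from rig import env
from scipy.spatial.transform import Rotation as R
def q2R(q): return R.from_quat([q[1],q[2],q[3],q[0]]).as_matrix()
def cam(name,obs=None):
    c=env.calibration(name); K=np.array([[c['fx'],0,c['cx']],[0,c['fy'],c['cy']],[0,0,1.]])
    if 'mount' in c:
        o=obs or env.get_obs(); T=np.eye(4);T[:3,:3]=q2R(o['orientation']);T[:3,3]=o['tool_pos']
        M=T@np.array(c['mount']); return K,np.array(c['dist']),M[:3,:3],M[:3,3]
    a=np.array(c['attitude'],float)
    Rm=q2R(a) if a.size==4 else a.reshape(3,3)
    return K,np.array(c['dist']),Rm,np.array(c['xyz'])
def ray(C,px,z):
    K,d,Rm,t=C
    u=cv2.undistortPoints(np.array(px,float).reshape(-1,1,2),K,d).reshape(-1,2)
    v=np.c_[u,np.ones(len(u))]@Rm.T
    return t+v*((z-t[2])/v[:,2])[:,None]
def proj(C,P):
    K,d,Rm,t=C
    return cv2.projectPoints((np.array(P,float).reshape(-1,3)-t)@Rm,np.zeros(3),np.zeros(3),K,d)[0].reshape(-1,2)
E
cat > a.py <<'E'
from h import *
for n in ['top','scene']: cv2.imwrite(f'pics/{n}.png',env.camera(n)); print(n,env.calibration(n))
print(env.get_obs())
C=cam('top')
for l,z in [('tub',.084),('lid',.022),('lid_knob',.048),('vial',.055),('probe',.015),('tray',.024),('mat',.003),('petri_dish',.016),('small_jar',.045),('spare_lid',.02),('amber_bottle',.15),('wash_bottle',.16),('slide_box',.035),('beaker',.09)]:
    for s in env.silhouettes('top',l)[:2]:
        m=s['mask'].astype(np.uint8); cs=cv2.findContours(m,0,2)[0]
        c=max(cs,key=cv2.contourArea) ; P=ray(C,c.reshape(-1,2),z)[:,:2].astype(np.float32)
        r=cv2.minAreaRect(P)
        print(l,round(s['conf'],2),np.round(s['point']),np.round(ray(C,s['point'],z)[0],3),'rect',np.round(r[0],3),np.round(r[1],3),round(r[2],1),'area',m.sum())
E
python3 a.py
```

```text
pics
top {'fx': 390.53759920550624, 'fy': 390.53759920550624, 'cx': 313.38995190537855, 'cy': 193.48413842022654, 'dist': array([-0.06723356,  0.        ,  0.        ,  0.        ,  0.        ]), 'xyz': array([0.52656836, 0.01584079, 1.14148219]), 'attitude': array([ 0.02760353, -0.69674887,  0.71666992, -0.01277865])}
scene {'fx': 401.94267723197595, 'fy': 401.94267723197595, 'cx': 324.0232839171909, 'cy': 196.93719143827366, 'dist': array([-0.04540131,  0.        ,  0.        ,  0.        ,  0.        ]), 'xyz': array([1.12865198, 0.73449665, 0.69216901]), 'attitude': array([-0.15319737,  0.28743158,  0.83897481, -0.43592995])}
{'clock': 0.1, 'joint_positions': array([ 1.06389667e+00,  3.59450841e-01,  1.51129462e+00, -7.17049692e-07,
        1.27248775e+00, -1.15073629e-01]), 'dq': array([-0.00024635, -0.00326517, -0.00312301,  0.00053681,  0.0009453 ,
       -0.00107501]), 'effort': array([ 6.73671839e-04, -5.16358495e+01, -2.71408617e+01,  6.78515900e-02,
        2.75470968e-02, -4.17967988e-05]), 'tool_pos': array([0.22882388, 0.55400002, 0.22189426]), 'orientation': array([-2.
[... 1324 characters left out ...]
0.039 0.039] 88.7 area 181
spare_lid 0.7 [219. 232.] [0.489 0.315 0.02 ] rect [0.481 0.314] [0.183 0.096] 6.7 area 2043
amber_bottle 0.64 [212. 161.] [0.676 0.296 0.15 ] rect [0.673 0.297] [0.084 0.068] 43.8 area 693
amber_bottle 0.6 [272. 251.] [0.44  0.146 0.15 ] rect [0.444 0.143] [0.033 0.033] 88.7 area 162
wash_bottle 0.71 [453. 152.] [ 0.679 -0.322  0.16 ] rect [ 0.679 -0.317] [0.062 0.097] 24.7 area 756
wash_bottle 0.44 [271. 254.] [0.435 0.145 0.16 ] rect [0.444 0.143] [0.035 0.035] 88.7 area 174
slide_box 0.65 [327. 133.] [ 0.763 -0.005  0.035] rect [ 0.769 -0.01 ] [0.1   0.093] 88.2 area 1099
beaker 0.93 [267. 137.] [0.746 0.159 0.09 ] rect [0.745 0.158] [0.069 0.072] 88.8 area 564
```

```bash
python3 -c "
import cv2
a=cv2.imread('pics/top.png')[90:300,170:500];cv2.imwrite('pics/topc.png',cv2.resize(a,None,fx=2.4,fy=2.4,interpolation=2))"
```

```text
(no output)
```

View pics/topc.png

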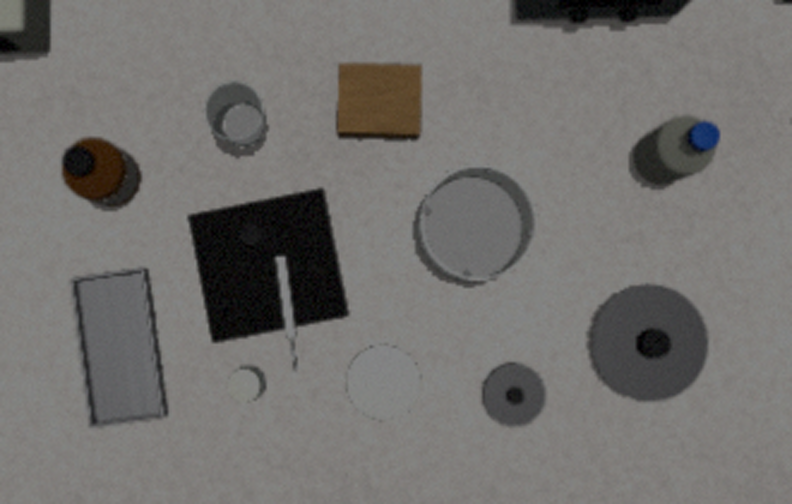

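View pics/scene.png

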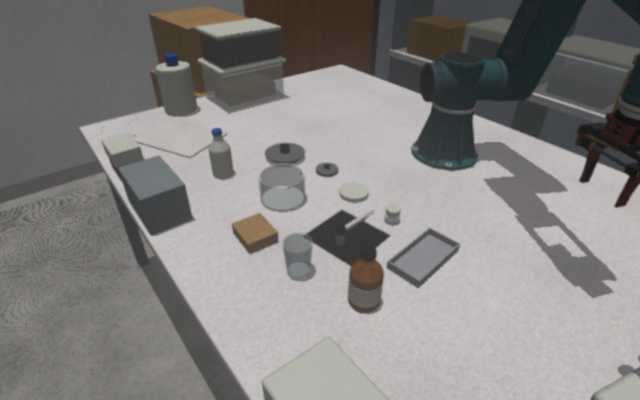

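The top view shows the mat with the vial at about (275,188) and the probe running from (287,197) to (293,244), its needle towards the robot. The tub is at about (369,184) and the lid at (440,233). The tray, at (220,234), is nearly parallel to the probe. I'll take the probe first, since it is near the arm and the vial.

```bash
cat >> h.py <<'E'
def go(x,y,z,yaw):
    """row numbers for TCP x,y,z (m), tool-x heading yaw (deg), tool straight down"""
    o=env.get_obs(); Rt=q2R(o['orientation']); a=np.radians(yaw)
    G=np.array([[np.cos(a),np.sin(a),0],[np.sin(a),-np.cos(a),0],[0,0,-1]])
    rv=R.from_matrix(Rt.T@G).as_rotvec(degrees=True); s=Rt.T@(np.array([x,y,z])-o['tool_pos'])*1000
    print('go',np.round(rv,1),np.round(s,1),'now',np.round(o['tool_pos'],4),'t',round(o['clock'],2))
E
python3 -c "
from h import *
go(.52,.13,.26,187); print(env.calibration('wrist'))"
```

```text
go [ -0.    0.  -29.4] [-430.9 -281.3  -37.3] now [0.2291 0.5545 0.2226] t 0.8
{'fx': 317.68549861411145, 'fy': 317.68549861411145, 'cx': 323.0358044415979, 'cy': 194.59022411760455, 'dist': array([-0.04975759,  0.        ,  0.        ,  0.        ,  0.        ]), 'mount': array([[ 2.95238441e-04, -9.59384225e-01, -2.82102503e-01,
         7.62283036e-02],
       [ 9.99999554e-01,  5.36190217e-04, -7.76930810e-04,
         5.87916306e-04],
       [ 8.96635764e-04, -2.82102148e-01,  9.59383956e-01,
        -1.62783274e-01],
       [ 0.00000000e+00,  0.00000000e+00,  0.00000000e+00,
         1.00000000e+00]])}
```

Request:
{"name": "carry_out", "arguments": {"series": "0 0 -29.4 -431 -281 -37 1;0 0 -29.4 -431 -281 -37 1;0 0 -29.4 -431 -281 -37 1;0 0 -29.4 -431 -281 -37 1;0 0 -29.4 -431 -281 -37 1;0 0 -29.4 -431 -281 -37 1;0 0 -29.4 -431 -281 -37 1;0 0 -29.4 -431 -281 -37 1;0 0 -29.4 -431 -281 -37 1;0 0 -29.4 -431 -281 -37 1;0 0 -29.4 -431 -281 -37 1;0 0 -29.4 -431 -281 -37 1"}}

```text
clock: 1.8
tool_pos: [0.5063, 0.1497, 0.2582]
orientation: [0.0, -0.061, 0.998, 0.0]
ft_force: [0.6, 0.4, -0.4]
width: 1.002
grasp_force: 0.0
```

```bash
python3 -c "
from h import *
go(.52,.13,.26,187)"
```

```text
go [ 0.   0.  -0.1] [-11.2 -21.2  -1.8] now [0.5063 0.1497 0.2582] t 1.8
```

Request:
{"name": "carry_out", "arguments": {"series": "0 0 0 -11 -21 -2 0.45;0 0 0 -11 -21 -2 0.45;0 0 0 -11 -21 -2 0.45"}}

```text
clock: 2.05
tool_pos: [0.5196, 0.1311, 0.2598]
orientation: [0.0, -0.059, 0.998, 0.0]
ft_force: [-0.0, 0.8, 0.3]
width: 0.81
grasp_force: 0.0
```

```bash
cat > w.py <<'E'
from h import *
import sys
def look(labels,name,crop=None):
    o=env.get_obs(); C=cam('wrist',o); im=env.camera('wrist'); print(np.round(o['tool_pos'],4),o['width'])
    for l,z in labels:
        for s in env.silhouettes('wrist',l)[:2]:
            m=s['mask'].astype(np.uint8); c=max(cv2.findContours(m,0,1)[0],key=cv2.contourArea)
            P=ray(C,c.reshape(-1,2),z)[:,:2].astype(np.float32)
            r=cv2.minAreaRect(P); e=cv2.minEnclosingCircle(P)
            print(l,round(s['conf'],2),np.round(s['point']),np.round(ray(C,s['point'],z)[0],3),'rect',np.round(r[0],4),np.round(r[1],3),round(r[2],1),'area',m.sum(),'circ',np.round(e[0],4),round(e[1],4))
            im=cv2.drawContours(im,[c],-1,(0,0,255),1)
    cv2.imwrite(f'pics/{name}.png',im); return C
E
python3 -c "
from w import *
look([('probe',.015),('tray',.024),('vial',.055),('mat',.003)],'w1')"
```

```text
[0.5196 0.1311 0.2598] 0.8095693444942823
tray 0.66 [468. 148.] [0.477 0.311 0.024] rect [0.4832 0.3118] [0.18 0.1 ] 6.9 area 10827 circ [0.4827 0.3134] 0.1011
vial 0.67 [329. 235.] [0.603 0.148 0.055] rect [0.6019 0.1475] [0.043 0.027] 6.8 area 605 circ [0.602  0.1476] 0.0224
mat 0.8 [322. 199.] [0.572 0.135 0.003] rect [0.5775 0.1332] [0.163 0.169] 9.8 area 12325 circ [0.5778 0.1325] 0.1145
```

View pics/w1.png

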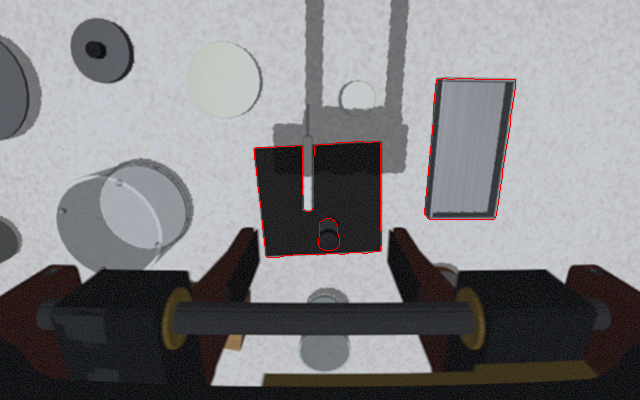

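```bash
python3 -c "
from h import *
C=cam('wrist')
p=ray(C,[[308,210.5],[308.5,137],[307.5,103]],.015);print(np.round(p,4),np.linalg.norm(p[0]-p[1]), np.degrees(np.arctan2(*(p[1]-p[0])[1::-1])))
p[2]=ray(C,[307.5,103],.009)[0];print(p[2],np.linalg.norm(p[2]-p[0]))
t=ray(C,[[437,79],[516,80],[497,219],[426,216]],.024);print(np.round(t,4),np.round(t.mean(0),4))
t0=ray(C,[[437,79],[426,216]],.0);print(np.round(t0,4))
print(ray(C,[[329,250],[329,239]],.055), ray(C,[[329,216]],.003))
m=env.silhouettes('wrist','vial')[0]['mask'];ys,xs=np.where(m);print([(y,xs[ys==y].min(),xs[ys==y].max()) for y in range(ys.min(),ys.max()+1,3)])
"
```

```text
[[0.5859 0.1207 0.015 ]
 [0.4877 0.1105 0.015 ]
 [0.4463 0.1046 0.015 ]] 0.09880524210864133 -174.0469884214524
[0.4463154  0.10432476 0.009     ] 0.14070675132406296
[[0.3988 0.2554 0.024 ]
 [0.3863 0.3519 0.024 ]
 [0.5636 0.3766 0.024 ]
 [0.5711 0.2786 0.024 ]] [0.48   0.3156 0.024 ]
[[0.3962 0.2633 0.    ]
 [0.5789 0.2879 0.    ]]
[[0.62143068 0.15337983 0.055     ]
 [0.60631775 0.15142099 0.055     ]] [[0.59463281 0.15080201 0.003     ]]
[(218, np.int64(325), np.int64(331)), (221, np.int64(320), np.int64(334)), (224, np.int64(319), np.int64(336)), (227, np.int64(319), np.int64(337)), (230, np.int64(319), np.int64(337)), (233, np.int64(319), np.int64(337)), (236, np.int64(319), np.int64(338)), (239, np.int64(318), np.int64(339)), (242, np.int64(318), np.int64(339)), (245, np.int64(318), np.int64(339)), (248, np.int64(320), np.int64(336))]
```

```bash
python3 -c "
from h import *
go(.532,.115,.0055,186)"
```

```text
go [ 0.  -0.   1.1] [-11.6 -19.8 254.2] now [0.5182 0.1332 0.2597] t 2.35
```

Request:
{"name": "carry_out", "arguments": {"series": "0 0 1.1 -11.6 -19.8 200 0.45;0 0 1.1 -11.6 -19.8 200 0.45;0 0 1.1 -11.6 -19.8 200 0.45;0 0 1.1 -11.6 -19.8 200 0.45;0 0 1.1 -11.6 -19.8 200 0.45;0 0 1.1 -11.6 -19.8 200 0.45;0 0 1.1 -11.6 -19.8 200 0.45"}}

```text
clock: 2.93
tool_pos: [0.531, 0.1143, 0.0587]
orientation: [-0.002, -0.051, 0.999, -0.0]
ft_force: [0.6, 1.1, 0.7]
width: 0.452
grasp_force: 0.0
```

```bash
python3 -c "
from h import *
C=look=None
from w import look
C=look([('probe',.015)],'w2')
go(.532,.115,.0055,186)"
```

```text
[0.531  0.1143 0.0587] 0.45231808789289524
probe 0.97 [320. 206.] [0.524 0.111 0.015] rect [0.5179 0.11  ] [0.139 0.012] 6.2 area 2604 circ [0.5178 0.1109] 0.0694
go [-0.   0.1 -0.1] [ 2.1  0.7 56.1] now [0.5341 0.1146 0.0616] t 3.03
```

View pics/w2.png

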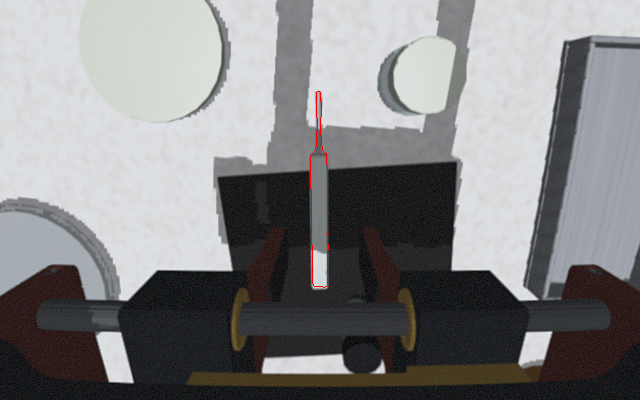

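The probe's handle is centred between the fingers: handle at column 319, fingers at about 272 and 372.

Request:
{"name": "carry_out", "arguments": {"series": "0 0 0 2 0 40 0.45;0 0 0 2 0 40 0.45;0 0 0 2 0 54 0.45;0 0 0 2 0 54 0.45;0 0 0 2 0 54 0.45;0 0 0 2 0 54 0;0 0 0 2 0 54 0;0 0 0 2 0 54 0;0 0 0 2 0 54 0;0 0 0 2 0 54 0;0 0 0 2 0 54 0", "squeeze": 20}}

```text
clock: 3.95
tool_pos: [0.5312, 0.1136, 0.0064]
orientation: [0.0, -0.051, 0.999, -0.0]
ft_force: [-0.7, 0.2, 6.5]
width: 0.133
grasp_force: 20.0
```

```bash
python3 -c "
from h import *
go(.495,.318,.15,187.5);o=env.get_obs();print(o['width']*88,o['grasp_force'])"
```

```text
go [-0.   0.  -1.6] [  15.1  207.  -143.7] now [0.5312 0.1136 0.0064] t 3.95
11.702848716548687 20.00030279159546
```

Request:
{"name": "carry_out", "arguments": {"series": "0 0 0 0 0 -40 0;0 0 0 0 0 -80 0;0 0 0 0 0 -80 0;0 0 -1.6 15 207 -80 0;0 0 -1.6 15 207 -80 0;0 0 -1.6 15 207 -80 0;0 0 -1.6 15 207 -80 0;0 0 -1.6 15 207 -80 0;0 0 -1.6 15 207 -80 0;0 0 -1.6 15 207 -80 0;0 0 -1.6 15 207 -80 0;0 0 -1.6 15 207 -80 0"}}

```text
clock: 4.95
tool_pos: [0.4947, 0.3167, 0.0854]
orientation: [-0.0, -0.065, 0.998, -0.0]
ft_force: [-0.5, -1.0, -0.5]
width: 0.137
grasp_force: 20.0
```

```bash
python3 -c "
from h import *
from w import look
go(.495,.318,.0085,187.5)
C=look([('probe',.09),('tray',.024)],'w3')"
```

```text
go [-0.  -0.1 -0.1] [-0.5  1.3 76.9] now [0.4947 0.3167 0.0854] t 4.95
[0.4947 0.3167 0.0854] 0.13670465370643606
probe 0.93 [326. 217.] [0.478 0.316 0.09 ] rect [0.4706 0.3139] [0.118 0.013] 6.9 area 3588 circ [0.4709 0.3115] 0.0591
tray 0.82 [329. 148.] [0.45  0.315 0.024] rect [0.4695 0.3144] [0.155 0.093] 7.1 area 21886 circ [0.4699 0.3148] 0.0894
tray 0.63 [114. 298.] [0.597 0.153 0.024] rect [0.5919 0.1576] [0.011 0.026] 9.0 area 405 circ [0.5958 0.1582] 0.0133
```

View pics/w3.png

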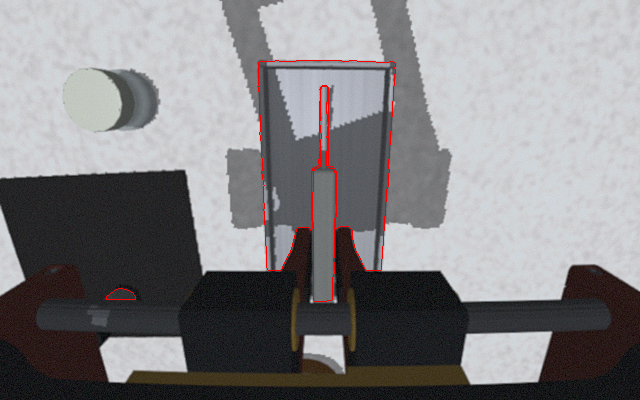

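Probe at column 324 sits in the middle of the tray (265–390), with the needle inside the near wall. Lowering it now.

Request:
{"name": "carry_out", "arguments": {"series": "0 0 0 -0.5 1 40 0;0 0 0 -0.5 1 60 0;0 0 0 -0.5 1 70 0;0 0 0 -0.5 1 76 0;0 0 0 -0.5 1 77 0;0 0 0 -0.5 1 77 0;0 0 0 -0.5 1 77 0.35;0 0 0 -0.5 1 77 0.35;0 0 0 -0.5 1 77 0.35;0 0 0 -0.5 1 77 0.35;0 0 0 -0.5 1 40 0.45;0 0 0 -0.5 1 0 0.45"}}

```text
clock: 6.1
tool_pos: [0.4928, 0.3179, 0.0843]
orientation: [-0.003, -0.065, 0.998, -0.001]
ft_force: [0.7, 0.2, -0.1]
width: 0.438
grasp_force: 0.0
```

```bash
python3 -c "
from h import *
from w import look
C=look([('probe',.016),('tray',.024)],'w4')
go(.604,.149,.13,187.5)"
```

```text
[0.4928 0.3179 0.0843] 0.4381886480887618
probe 0.57 [326. 202.] [0.489 0.32  0.016] rect [0.4829 0.3176] [0.14  0.014] 8.0 area 2358 circ [0.4832 0.3154] 0.07
tray 0.58 [315. 163.] [0.459 0.308 0.024] rect [0.482  0.3158] [0.183 0.093] 6.7 area 24907 circ [0.4801 0.3156] 0.0982
go [ 0.1  0.4 -0. ] [ -83.2 -183.8  -40.5] now [0.4979 0.3205 0.0893] t 6.25
```

Request:
{"name": "carry_out", "arguments": {"series": "0 0 0 3 0 -40 0.45;0 0 0 -83 -184 -75 0.45;0 0 0 -83 -184 -75 0.5;0 0 0 -83 -184 -75 0.5;0 0 0 -83 -184 -75 0.5;0 0 0 -83 -184 -75 0.5;0 0 0 -83 -184 -75 0.5;0 0 0 -83 -184 -75 0.5;0 0 0 -83 -184 -75 0.5;0 0 0 -83 -184 -75 0.5"}}

```text
clock: 7.08
tool_pos: [0.5998, 0.1484, 0.1598]
orientation: [-0.001, -0.065, 0.998, 0.0]
ft_force: [-0.7, -0.9, -0.1]
width: 0.498
grasp_force: 0.0
```

```bash
python3 -c "
from h import *
from w import look
C=look([('vial',.055),('tub',.084)],'w5')
m=env.silhouettes('wrist','vial')[0]['mask'];ys,xs=np.where(m);print([(y,xs[ys==y].min(),xs[ys==y].max()) for y in range(ys.min(),ys.max()+1,4)])
go(.604,.149,.028,187.5)"
```

```text
[0.5998 0.1484 0.1598] 0.49831677699436333
vial 0.81 [322. 198.] [0.606 0.148 0.055] rect [0.6065 0.1477] [0.035 0.026] 7.5 area 937 circ [0.6064 0.148 ] 0.0182
tub 0.72 [ 54. 169.] [ 0.601 -0.067  0.084] rect [ 0.6166 -0.0609] [0.113 0.149] 81.2 area 17451 circ [ 0.6195 -0.0716] 0.0838
[(180, np.int64(318), np.int64(327)), (184, np.int64(312), np.int64(332)), (188, np.int64(310), np.int64(333)), (192, np.int64(310), np.int64(333)), (196, np.int64(309), np.int64(334)), (200, np.int64(307), np.int64(335)), (204, np.int64(307), np.int64(336)), (208, np.int64(308), np.int64(335)), (212, np.int64(309), np.int64(333)), (216, np.int64(313), np.int64(330))]
go [ 0.  -0.   0.1] [ -3.6  -0.  132.5] now [0.6005 0.1486 0.1605] t 7.28
```

View pics/w5.png

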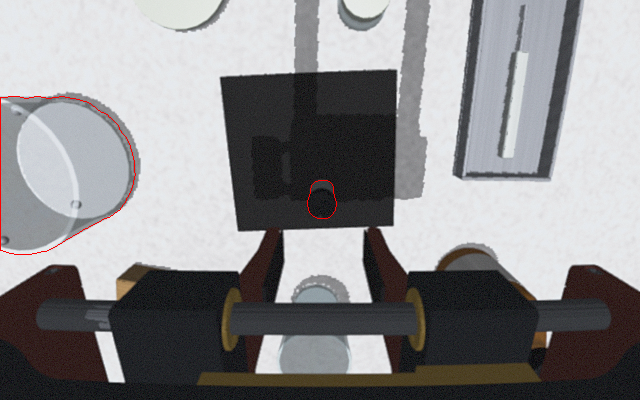

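The cap is centred near (321.5, 204), and the probe lies flat in the tray.

```bash
python3 -c "
from h import *
p=ray(cam('wrist'),[321.5,204.5],.055)[0];print(p)
go(p[0],p[1],.028,187.5)"
```

```text
[0.61234861 0.14848607 0.055     ]
go [ 0.  -0.   0.1] [-11.8  -1.6 132.5] now [0.6005 0.1486 0.1605] t 7.28
```

Request:
{"name": "carry_out", "arguments": {"series": "0 0 0 -10 -1 40 0.5;0 0 0 -10 -1 80 0.5;0 0 0 -10 -1 110 0.5;0 0 0 -10 -1 132 0.5;0 0 0 -10 -1 132 0.5;0 0 0 -10 -1 132 0.5;0 0 0 -10 -1 132 0.2;0 0 0 -10 -1 132 0.2;0 0 0 -10 -1 132 0.2;0 0 0 -10 -1 132 0.2;0 0 0 -10 -1 132 0.2;0 0 0 -10 -1 132 0.2", "squeeze": 15}}

```text
clock: 8.28
tool_pos: [0.6129, 0.148, 0.0307]
orientation: [0.002, -0.065, 0.998, 0.0]
ft_force: [-0.3, 1.3, 7.3]
width: 0.293
grasp_force: 15.0
```

```bash
python3 -c "
from h import *
o=env.get_obs();print(o['width']*88,o['grasp_force'],o['ft_force'])
go(.615,-.04,.19,187.5)"
```

```text
25.78812004774943 15.000692903995514 [-0.2780967   1.34335281  7.27876788]
go [ 0.   0.2 -0.1] [  21.8 -186.7 -159.4] now [0.6129 0.148  0.0307] t 8.28
```

Request:
{"name": "carry_out", "arguments": {"series": "0 0 0 0 0 -40 0.2;0 0 0 0 0 -80 0.2;0 0 0 0 0 -120 0.2;0 0 0 5 -130 -160 0.2;0 0 0 5 -130 -160 0.2;0 0 0 5 -130 -160 0.2;0 0 0 5 -130 -160 0.2;0 0 0 5 -130 -160 0.2;0 0 0 5 -130 -160 0.2;0 0 0 5 -130 -160 0.2"}}

```text
clock: 9.12
tool_pos: [0.6225, 0.0195, 0.1881]
orientation: [-0.001, -0.065, 0.998, 0.0]
ft_force: [0.5, 1.3, 0.1]
width: 0.293
grasp_force: 15.0
```

```bash
python3 -c "
from h import *
from w import look
o=env.get_obs();print(o['width']*88,o['grasp_force'],o['ft_force'])
C=look([('tub',.084)],'w6')
go(.615,-.112,.19,187.5)"
```

```text
25.810161725944212 15.000002235174179 [0.54405222 1.27319323 0.05468389]
[0.6225 0.0195 0.1881] 0.29329729234027513
tub 0.74 [176. 158.] [ 0.609 -0.11   0.084] rect [ 0.6161 -0.1079] [0.134 0.147] 0.9 area 20255 circ [ 0.6122 -0.1071] 0.0761
tub 0.65 [616.  95.] [0.506 0.253 0.084] rect [0.4969 0.2504] [0.108 0.017] 8.1 area 1764 circ [0.497  0.2504] 0.0543
go [ 0.  -0.1  0. ] [  24.8 -129.8   -2.2] now [0.6225 0.0199 0.1879] t 9.22
```

View pics/w6.png

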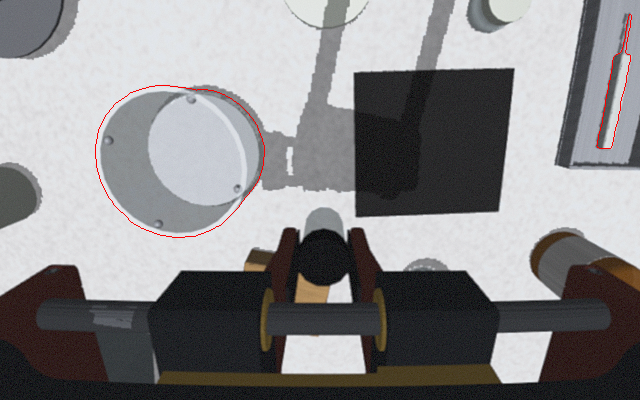

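Vial hangs straight in the fingers. The four balls show at (109,140), (191,99), (238,188) and (158,224), which fix the tub's centre.

```bash
python3 -c "
from h import *
o=env.get_obs()
C=cam('wrist')
b=ray(C,[[109,140],[191,99],[238,188],[158,224]],.077);print(np.round(b,4),b.mean(0),np.linalg.norm(b-b.mean(0),axis=1))
p=ray(C,[[95,155],[165,85],[180,238]],.084);print(p, np.linalg.norm(p-b.mean(0),axis=1))
print(cv2.minEnclosingCircle(p[:,:2].astype(np.float32)))
go(b.mean(0)[0],b.mean(0)[1],.19,187.5)"
```

```text
[[ 0.6018 -0.1722  0.077 ]
 [ 0.5586 -0.1001  0.077 ]
 [ 0.6305 -0.0561  0.077 ]
 [ 0.6753 -0.1292  0.077 ]] [ 0.61655633 -0.11440985  0.077     ] [0.05967381 0.05972344 0.05997427 0.06061761]
[[ 0.61509844 -0.1808992   0.084     ]
 [ 0.54980792 -0.11890859  0.084     ]
 [ 0.68322027 -0.10528926  0.084     ]] [0.06687271 0.06726506 0.06764811]
((0.6166921257972717, -0.1138424277305603), 0.06717570871114731)
go [ 0.  -0.1  0. ] [  23.5 -132.4   -2.2] now [0.6225 0.0199 0.1879] t 9.22
```

Request:
{"name": "carry_out", "arguments": {"series": "0 0 0 23.5 -132 0 0.2;0 0 0 23.5 -132 0 0.2;0 0 0 23.5 -132 0 0.2;0 0 0 23.5 -132 0 0.2;0 0 0 23.5 -132 0 0.2;0 0 0 23.5 -132 0 0.2;0 0 0 23.5 -132 30 0.2;0 0 0 23.5 -132 60 0.2;0 0 0 23.5 -132 90 0.2;0 0 0 23.5 -132 120 0.2;0 0 0 23.5 -132 120 0.2;0 0 0 23.5 -132 120 0.2"}}

```text
clock: 10.22
tool_pos: [0.6157, -0.1131, 0.0674]
orientation: [-0.002, -0.066, 0.998, 0.001]
ft_force: [-0.2, -0.4, 0.1]
width: 0.295
grasp_force: 15.0
```

```bash
python3 -c "
from h import *
o=env.get_obs();print(o['width']*88,o['grasp_force'],o['ft_force'])
go(.6166,-.114,.032,187.5)"
```

```text
26.00061810448493 14.999978989362717 [-0.15187619 -0.36660552  0.06472802]
go [ 0.1 -0.2  0.1] [-1.  -1.1 35.4] now [ 0.6157 -0.1131  0.0674] t 10.22
```

Request:
{"name": "carry_out", "arguments": {"series": "0 0 0 0 0 15 0.2;0 0 0 0 0 25 0.2;0 0 0 0 0 31 0.2;0 0 0 0 0 33 0.2;0 0 0 0 0 34 0.2;0 0 0 0 0 35 0.2;0 0 0 0 0 35 0.2"}}

```text
clock: 10.8
tool_pos: [0.6175, -0.1159, 0.0343]
orientation: [0.0, -0.065, 0.998, -0.0]
ft_force: [-1.1, 0.8, -0.2]
width: 0.294
grasp_force: 15.0
```

Request:
{"name": "carry_out", "arguments": {"series": "0 0 0 0 0 1 0.2;0 0 0 0 0 2 0.2;0 0 0 0 0 2 0.2;0 0 0 0 0 2 0.2"}}

```text
clock: 11.13
tool_pos: [0.6171, -0.1158, 0.0319]
orientation: [-0.0, -0.065, 0.998, -0.0]
ft_force: [-0.1, -0.1, -1.1]
width: 0.295
grasp_force: 15.0
```

Request:
{"name": "carry_out", "arguments": {"series": "0 0 0 0 0 1 0.2;0 0 0 0 0 1.5 0.2;0 0 0 0 0 1.5 0.2;0 0 0 0 0 1.5 0.2"}}

```text
clock: 11.47
tool_pos: [0.6176, -0.1158, 0.0317]
orientation: [0.0, -0.065, 0.998, -0.0]
ft_force: [-2.6, 0.9, 9.3]
width: 0.296
grasp_force: 15.0
```

Touched down (9 N). Ease off 1 mm, then open and lift.

Request:
{"name": "carry_out", "arguments": {"series": "0 0 0 0 0 -1 0.2;0 0 0 0 0 -1 0.2;0 0 0 0 0 -1 0.5;0 0 0 0 0 -1 0.5;0 0 0 0 0 -1 0.5;0 0 0 0 0 -1 0.5;0 0 0 0 0 -40 0.5;0 0 0 0 0 -80 0.5;0 0 0 0 0 -120 0.5;0 0 0 0 0 -155 0.5;0 0 0 0 0 -155 0.5;0 0 0 0 0 -155 0.5"}}

```text
clock: 12.47
tool_pos: [0.6189, -0.1163, 0.1879]
orientation: [0.003, -0.065, 0.998, -0.001]
ft_force: [-0.1, -0.4, -0.6]
width: 0.502
grasp_force: 0.0
```

```bash
python3 -c "
from h import *
from w import look
C=look([('vial',.056),('lid',.022)],'w7')
go(.47,-.315,.19,187.5)"
```

```text
[ 0.6189 -0.1163  0.1879] 0.502174241663531
vial 0.91 [324. 176.] [ 0.611 -0.117  0.056] rect [ 0.6121 -0.1159] [0.032 0.025] 7.5 area 716 circ [ 0.6123 -0.1159] 0.0165
lid 0.7 [131.  30.] [ 0.5   -0.319  0.022] rect [ 0.5064 -0.3191] [0.067 0.141] 5.2 area 8205 circ [ 0.4769 -0.3218] 0.0705
go [ 0.1 -0.2 -0.1] [ 170.5 -179.    -6.2] now [ 0.6158 -0.1154  0.1835] t 12.62
```

View pics/w7.png

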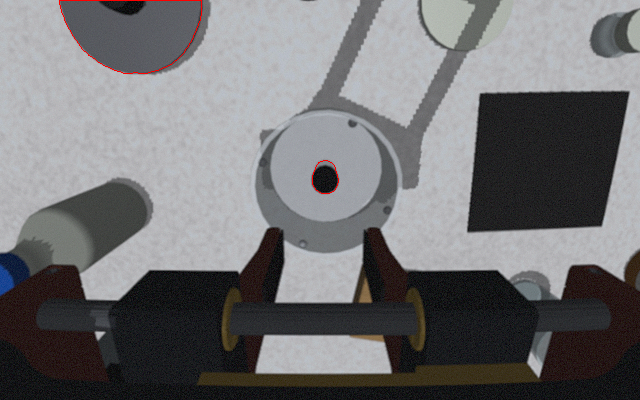

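Request:
{"name": "carry_out", "arguments": {"series": "0 0 0 171 -179 -6 0.65;0 0 0 171 -179 -6 0.65;0 0 0 171 -179 -6 0.65;0 0 0 171 -179 -6 0.65;0 0 0 171 -179 -6 0.65;0 0 0 171 -179 -6 0.65;0 0 0 171 -179 -6 0.65;0 0 0 171 -179 -6 0.65;0 0 0 171 -179 -6 0.65;0 0 0 171 -179 -6 0.65"}}

```text
clock: 13.45
tool_pos: [0.471, -0.314, 0.1902]
orientation: [-0.001, -0.065, 0.998, 0.001]
ft_force: [0.0, -0.2, 0.1]
width: 0.65
grasp_force: 0.0
```

```bash
python3 -c "
from h import *
from w import look
print(env.get_obs()['joint_positions'])
C=look([('lid',.022)],'w8')
m=env.silhouettes('wrist','lid')[0]['mask'].astype(np.uint8)
c=max(cv2.findContours(m,0,1)[0],key=cv2.contourArea); P=ray(C,c.reshape(-1,2),.022)[:,:2]
from scipy.optimize import least_squares
f=least_squares(lambda q:np.hypot(*(P-q[:2]).T)-q[2],[.47,-.32,.07],loss='soft_l1',f_scale=.001);print(f.x)
im=cv2.cvtColor(env.camera('wrist'),6); C=cam('wrist')
k=np.zeros_like(m);x,y=proj(C,[*f.x[:2],.04])[0];cv2.circle(k,(int(x),int(y)),45,1,-1);d=((im<45)&(k>0)).astype(np.uint8)
cc=max(cv2.findContours(d,0,1)[0],key=cv2.contourArea);print('knob',cv2.boundingRect(cc),np.round(ray(C,cv2.minEnclosingCircle(cc)[0],.046),4),cv2.minEnclosingCircle(cc))
go(f.x[0],f.x[1],.026,187.5)"
```

```text
[-7.10368614e-01  3.43120730e-01  1.62260621e+00  4.36833101e-04
  1.17797673e+00 -2.41236556e+00]
[ 0.471  -0.314   0.1902] 0.6497209387674179
lid 0.89 [313. 173.] [ 0.469 -0.325  0.022] rect [ 0.4709 -0.322 ] [0.14  0.138] 4.0 area 13176 circ [ 0.4713 -0.3216] 0.0707
[ 0.47113074 -0.32210828  0.06938973]
knob (298, 159, 35, 37) [[ 0.4689 -0.3226  0.046 ]] ((315.3401184082031, 177.37063598632812), 18.603673934936523)
go [ 0.  -0.   0.1] [  1.3  -7.8 165.1] now [ 0.4714 -0.3143  0.1911] t 13.65
```

Request:
{"name": "carry_out", "arguments": {"series": "0 0 0 1 -8 40 0.65;0 0 0 1 -8 80 0.65;0 0 0 1 -8 120 0.65;0 0 0 1 -8 150 0.65;0 0 0 1 -8 163 0.65;0 0 0 1 -8 163 0.65;0 0 0 1 -8 163 0.3;0 0 0 1 -8 163 0.3;0 0 0 1 -8 163 0.3;0 0 0 1 -8 163 0.3;0 0 0 1 -8 163 0.3;0 0 0 1 -8 163 0.3", "squeeze": 40}}

```text
clock: 14.65
tool_pos: [0.4718, -0.3241, 0.0299]
orientation: [0.001, -0.065, 0.998, -0.001]
ft_force: [1.0, 1.2, 6.8]
width: 0.381
grasp_force: 40.0
```

```bash
python3 -c "
from h import *
o=env.get_obs();print(o['width']*88,o['grasp_force'],o['ft_force'])
go(.471,-.322,.026,187.5)"
```

```text
33.53664205677285 40.00453770160675 [0.97247078 1.20290284 6.83138447]
go [-0.1  0.1 -0.1] [0.6 2.2 3.9] now [ 0.4718 -0.3241  0.0299] t 14.65
```

Request:
{"name": "carry_out", "arguments": {"series": "0 0 0 0 0 -40 0.3;0 0 0 0 0 -80 0.3;0 0 0 0 0 -120 0.3;0 0 0 0 0 -140 0.3;0 0 0 -171 189 -140 0.3;0 0 0 -171 189 -140 0.3;0 0 0 -171 189 -140 0.3;0 0 0 -171 189 -140 0.3;0 0 0 -171 189 -140 0.3;0 0 0 -171 189 -140 0.3;0 0 0 -171 189 -140 0.3;0 0 0 -171 189 -140 0.3"}}

```text
clock: 15.65
tool_pos: [0.6171, -0.1116, 0.1686]
orientation: [0.0, -0.067, 0.998, -0.0]
ft_force: [0.5, 0.1, -1.1]
width: 0.378
grasp_force: 40.0
```

```bash
cat > l.py <<'E'
from h import *
from w import look
from scipy.optimize import least_squares
def lidfit():
    o=env.get_obs(); zt=o['tool_pos'][2]-.008
    C=look([('lid',zt)],'w9')
    m=env.silhouettes('wrist','lid')[0]['mask'].astype(np.uint8)
    c=max(cv2.findContours(m,0,1)[0],key=cv2.contourArea); P=ray(C,c.reshape(-1,2),zt)[:,:2]
    a=np.radians(187.5);rel=(P-o['tool_pos'][:2])@np.array([[np.cos(a),np.sin(a)],[np.sin(a),-np.cos(a)]]).T
    rel=rel[rel[:,0]>-.01]
    f=least_squares(lambda q:np.hypot(*(rel-q[:2]).T)-.070,[0,0],loss='soft_l1',f_scale=.001)
    print('lid rel TCP tool xy',f.x, 'med res',np.median(np.abs(f.fun)),len(rel))
lidfit(); go(.6166,-.114,.16,187.5); o=env.get_obs(); print(o['width']*88,o['ft_force'])
E
python3 l.py
```

```text
[ 0.6171 -0.1116  0.1686] 0.3783908576933231
lid 0.73 [321. 202.] [ 0.596 -0.116  0.161] rect [ 0.6038 -0.1133] [0.115 0.141] 6.4 area 32010 circ [ 0.6156 -0.112 ] 0.0708
lid rel TCP tool xy [ 0.00066274 -0.00023095] med res 0.0002916688761329736 508
go [-0.  -0.1 -0.1] [-1.7  0.6  8.3] now [ 0.615  -0.1149  0.1683] t 15.8
33.36695177957923 [ 0.13055468 -0.73531791  0.23087668]
```

View pics/w9.png

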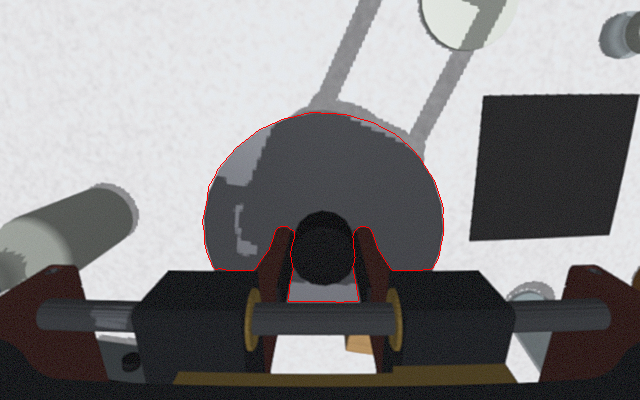

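Lid hangs level with its knob centred between the fingers. I'll lower it to just above the rim and check.

Request:
{"name": "carry_out", "arguments": {"series": "0 0 0 -2.4 0.6 30 0.3;0 0 0 -2.4 0.6 45 0.3;0 0 0 -2.4 0.6 50 0.3;0 0 0 -2.4 0.6 50 0.3;0 0 0 -2.4 0.6 50 0.3;0 0 0 -2.4 0.6 50 0.3;0 0 0 -2.4 0.6 50 0.3;0 0 0 -2.4 0.6 50 0.3"}}

```text
clock: 16.47
tool_pos: [0.6188, -0.1134, 0.1194]
orientation: [0.001, -0.065, 0.998, -0.0]
ft_force: [-0.1, 0.2, -0.4]
width: 0.376
grasp_force: 40.0
```

```bash
python3 -c "
from h import *
go(.6172,-.114,.096,187.5); print(env.get_obs()['ft_force'])"
```

```text
go [-0.1  0.1 -0.1] [ 1.7 -0.4 23.4] now [ 0.6188 -0.1134  0.1194] t 16.47
[-0.11573405  0.1505202  -0.35632135]
```

Request:
{"name": "carry_out", "arguments": {"series": "0 0 0 1.5 0 3 0.3;0 0 0 1.5 0 6 0.3;0 0 0 1.5 0 9 0.3;0 0 0 1.5 0 11 0.3;0 0 0 1.5 0 13 0.3;0 0 0 1.5 0 14 0.3;0 0 0 1.5 0 14 0.3;0 0 0 1.5 0 14 0.3"}}

```text
clock: 17.13
tool_pos: [0.6169, -0.1135, 0.1044]
orientation: [0.0, -0.065, 0.998, -0.0]
ft_force: [0.7, -0.6, -0.2]
width: 0.382
grasp_force: 40.0
```

Request:
{"name": "carry_out", "arguments": {"series": "0 0 0 0 0 1 0.3;0 0 0 0 0 2 0.3;0 0 0 0 0 3 0.3;0 0 0 0 0 4 0.3;0 0 0 0 0 4 0.3"}}

```text
clock: 17.55
tool_pos: [0.6172, -0.1137, 0.1007]
orientation: [0.001, -0.065, 0.998, -0.0]
ft_force: [1.7, -2.5, -1.2]
width: 0.378
grasp_force: 40.0
```

Request:
{"name": "carry_out", "arguments": {"series": "0 0 0 0 0 1 0.3;0 0 0 0 0 2 0.3;0 0 0 0 0 3 0.3;0 0 0 0 0 4 0.3;0 0 0 0 0 4 0.3"}}

```text
clock: 17.97
tool_pos: [0.6163, -0.1129, 0.096]
orientation: [-0.001, -0.065, 0.998, 0.0]
ft_force: [-0.8, -1.9, 0.1]
width: 0.378
grasp_force: 40.0
```

Request:
{"name": "carry_out", "arguments": {"series": "0 0 0 0 0 1 0.3;0 0 0 0 0 2 0.3;0 0 0 0 0 3 0.3;0 0 0 0 0 3 0.3;0 0 0 0 0 3 0.3"}}

```text
clock: 18.38
tool_pos: [0.6164, -0.1129, 0.0958]
orientation: [0.0, -0.065, 0.998, -0.0]
ft_force: [-7.2, 0.8, 20.1]
width: 0.382
grasp_force: 40.0
```

It stops hard at TCP 0.0958 with 20 N, which puts the lid origin at about 66 mm, so it is home. Releasing, then checking.

Request:
{"name": "carry_out", "arguments": {"series": "0 0 0 0 0 -2.5 0.3;0 0 0 0 0 -2.5 0.3;0 0 0 0 0 -2.5 0.7;0 0 0 0 0 -2.5 0.7;0 0 0 0 0 -2.5 0.7;0 0 0 0 0 -2.5 0.7;0 0 0 20 0 -40 0.7;0 0 0 40 0 -80 0.7;0 0 0 80 0 -120 0.7;0 0 0 80 0 -120 0.7;0 0 0 80 0 -120 0.7;0 0 0 80 0 -120 0.7"}}

```text
clock: 19.38
tool_pos: [0.5378, -0.1238, 0.214]
orientation: [0.001, -0.065, 0.998, -0.0]
ft_force: [0.4, -0.1, -0.1]
width: 0.7
grasp_force: 0.0
```

```bash
python3 - <<'E'
from h import *
from w import look
from scipy.optimize import least_squares
C=look([('lid',.088)],'wA'); m=env.silhouettes('wrist','lid')[0]['mask'].astype(np.uint8)
c=max(cv2.findContours(m,0,1)[0],key=cv2.contourArea).reshape(-1,2)
# fit lid plane height/tilt: project disc-top circle r=70 mm at (x,y,z,tx,ty), compare radial in image
t=np.linspace(0,2*np.pi,400)
from scipy.spatial import cKDTree
def res(q):
    P=np.c_[q[0]+.07*np.cos(t),q[1]+.07*np.sin(t),q[2]+.07*(q[3]*np.cos(t)+q[4]*np.sin(t))]
    return cKDTree(proj(C,P)).query(c)[0]
f=least_squares(res,[.6166,-.114,.088,0,0],loss='soft_l1',x_scale=[.01,.01,.01,.05,.05],diff_step=1e-3)
print(f.x,np.median(f.fun))
E
```

```text
[ 0.5378 -0.1238  0.214 ] 0.6999720238648937
lid 0.91 [322. 252.] [ 0.607 -0.116  0.088] rect [ 0.6051 -0.1154] [0.119 0.128] 6.7 area 11248 circ [ 0.6156 -0.1142] 0.071
[ 0.62164473 -0.1135352   0.0621123  -0.05580938 -0.01425534] 3.3655166283667106
```

View pics/wA.png

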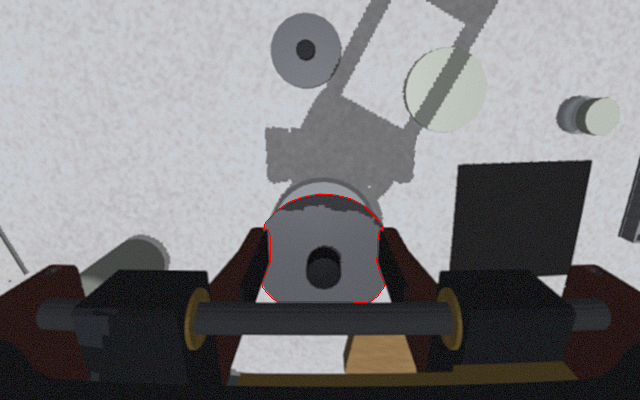

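The lid sits on the tub with its knob at (323,268). A press on the knob with shut fingers will both check the height (knob top should be at 114 mm) and make sure it is seated.

```bash
python3 -c "
from h import *
go(.6166,-.114,.125,187.5)"
```

```text
go [ 0.1 -0.1 -0. ] [-79.7  -1.1  86.8] now [ 0.5376 -0.1233  0.2119] t 19.53
```

Request:
{"name": "carry_out", "arguments": {"series": "0 0 0 -40 -1 0 0;0 0 0 -80 -1 0 0;0 0 0 -80 -1 0 0;0 0 0 -80 -1 0 0;0 0 0 -80 -1 0 0;0 0 0 -80 -1 30 0;0 0 0 -80 -1 60 0;0 0 0 -80 -1 85 0;0 0 0 -80 -1 85 0;0 0 0 -80 -1 85 0;0 0 0 -80 -1 85 0;0 0 0 -80 -1 85 0", "squeeze": 10}}

```text
clock: 20.53
tool_pos: [0.6179, -0.1147, 0.1303]
orientation: [0.001, -0.065, 0.998, -0.001]
ft_force: [1.2, -0.2, 0.2]
width: 0.007
grasp_force: 0.0
```

```bash
python3 -c "
from h import *
print(env.get_obs()['width'],env.get_obs()['ft_force']);go(.6166,-.114,.114,187.5)"
```

```text
0.006809998922351413 [ 1.23478977 -0.19753775  0.22462835]
go [-0.1  0.2 -0.1] [ 1.3  0.9 16.3] now [ 0.6179 -0.1147  0.1303] t 20.53
```

Request:
{"name": "carry_out", "arguments": {"series": "0 0 0 1 0 5 0;0 0 0 1 0 10 0;0 0 0 1 0 13 0;0 0 0 1 0 15 0;0 0 0 1 0 16 0;0 0 0 1 0 17 0;0 0 0 1 0 17 0;0 0 0 1 0 17 0"}}

```text
clock: 21.2
tool_pos: [0.6158, -0.1143, 0.1142]
orientation: [0.0, -0.065, 0.998, -0.0]
ft_force: [-8.4, 2.1, 21.4]
width: 0.005
grasp_force: 11.1
```

Contact at 114.2 mm under 21 N, so the lid is fully home. Retreating.

Request:
{"name": "carry_out", "arguments": {"series": "0 0 0 0 0 -30 0;0 0 0 0 0 -70 0;0 0 0 0 0 -110 0;0 0 0 60 0 -150 0;0 0 0 100 100 -150 0;0 0 0 150 200 -150 0;0 0 0 150 200 -150 0;0 0 0 150 200 -150 0;0 0 0 150 200 -150 0;0 0 0 150 200 -150 0;0 0 0 150 200 -150 0;0 0 0 150 200 -150 0"}}

```text
clock: 22.2
tool_pos: [0.4408, 0.0652, 0.2616]
orientation: [0.0, -0.066, 0.998, -0.0]
ft_force: [-0.1, -0.9, 0.2]
width: 0.007
grasp_force: 0.0
```

```bash
python3 - <<'E'
from h import *
im=env.camera('top'); sc=env.camera('scene')
a=cv2.resize(im[110:270,190:490],None,fx=2,fy=2,interpolation=2); b=cv2.resize(sc[110:260,200:500],None,fx=2,fy=2,interpolation=2)
cv2.imwrite('pics/fin.png',np.vstack([a[:300],b[:290]])); C=cam('top')
for l,z in [('lid',.088),('probe',.016),('petri_dish',.016),('spare_lid',.02),('slide_box',.035),('beaker',.09)]:
    for s in env.silhouettes('top',l)[:1]: print(l,s['conf'],ray(C,s['point'],z)[0])
E
```

```text
lid 0.84 [ 0.61375657 -0.11779103  0.088     ]
probe 0.6 [0.50922888 0.32316821 0.016     ]
petri_dish 0.42 [ 0.47148068 -0.00497314  0.016     ]
spare_lid 0.8 [ 0.41092266 -0.17143769  0.02      ]
slide_box 0.56 [ 0.76137062 -0.00872989  0.035     ]
beaker 0.62 [0.75289647 0.15642128 0.09      ]
```

View pics/fin.png

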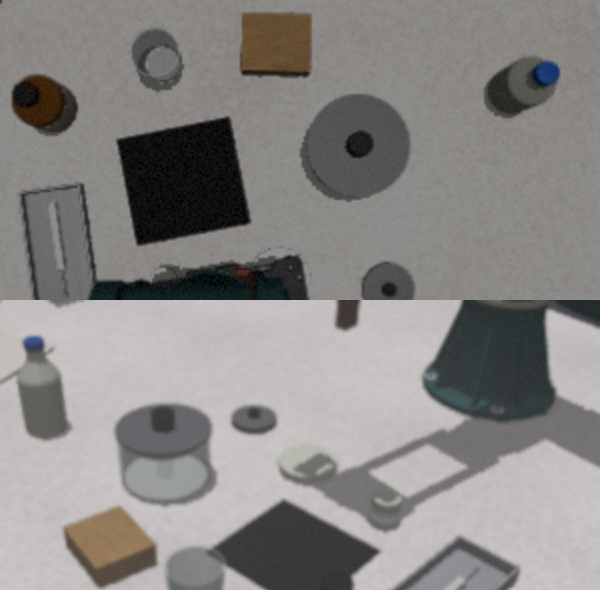

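The lid is level on the tub, the vial stands inside it, the probe lies in the tray, the mat is clear and the bystanders are where they were.

```bash
python3 -c "
from rig import env
print(env.hand_in())"
```

```text
the job is handed in; nothing more can be done
None
```

The job is handed in (no verdict came back): the vial stands in the tub, the lid is pressed fully home on it (knob top at 114.2 mm against 114 nominal), the probe lies flat in the tray, and the final pictures show the bystanders where they were.

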